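# Pull the fume extractor's pre-filter for inspection

### The job

Check the bench fume extractor's pre-filter: swing its top flap right up so that it stands open by itself, draw the thin metal-mesh filter straight up out of its slot by its tab, and leave the thick black carbon block in place. Carry the filter to the steel drip tray and finish while still holding it there: upright, still, a hand's width above the tray and turned lengthwise with it, so that the whole filter is over the tray and any dirt falls in. Leave the flap open, and leave the tray and the other things on the bench where they are.

Things in the scene. Friction and masses are not known exactly. Their poses are not given: they have to be found in the camera images.
- flap (a joint): angle of the extractor's top flap (rad): 0 shut, 1.57 upright, stop at 1.9; may start slightly ajar. Stiff hinge: the flap stays at any angle it is left at; 3 to 6 N at the handle move it. Grey sheet metal, 188 mm along the hinge, 159 mm from hinge to free edge, 5 mm thick.
- flap_handle (a point): centre of the flap's handle: a round steel bar 10 mm thick, 100 mm long, parallel to the hinge, on two end posts; 30 mm clear between bar and flap. From the hinge line it lies 150 mm along the flap and 40 mm square to it. Its axes turn with the flap: x along the bar and hinge, y from hinge to free edge, z out of the flap's outer face.
- flap_hinge (a point): middle of the flap's hinge line, 137 mm above the bench, fixed on the extractor, with the extractor's axes: x along the hinge, y from the hinge towards the flap's free edge (the louvred intake side), z up. The flap opens by turning about +x; beyond upright it leans to -y, over the fan part.
- extractor: grey metal box bolted to the bench; origin on the bench 75 mm in +y from under the hinge, axes as the hinge's. Filter bay under the flap: open top 172 mm (x) by 147 mm (y, from the hinge on), rim 136 mm and floor 12 mm above the bench. The mesh filter stands 100 mm from the hinge line, the carbon block's middle 38 mm from it. Fan part: behind the hinge, 133 mm long, 154 mm tall.
- prefilter_tab (a point): grasp point on the mesh filter's pull tab: 13 mm below the tab's top edge, mid width and thickness. Tab: 44 mm long (x), 10 mm thick (y), 34 mm tall, on the middle of the frame's top. In the bay its top is 12 mm below the rim; free room beside it 42 mm to the intake side wall, 37 mm to the carbon block (whose top is 40 mm lower than the tab's). Axes: x along the filter, y thickness, z up.
- prefilter_center (a point): centre of the mesh filter, half-way up. Aluminium-framed mesh plate 160 mm long (x), 10 mm thick (y), 112 mm tall (frame 78, tab 34), about 0.2 kg. At the start upright in the bay, long side along the hinge, hidden by the flap, its ends in guide channels (2 mm play) that reach 86 mm above the bench: lift straight up until the lower edge clears the 136 mm rim.
- prefilter_corner_a (a point): one lower corner of the pre-filter (x = -80 mm, at mid thickness, lower edge), 99 mm below the tab's grasp point
- prefilter_corner_b (a point): the other lower corner (x = +80 mm)
- carbon_center (a point): centre of the carbon block, black, 160 x 40 x 72 mm tall, no tab, standing in the bay between mesh filter and hinge; stays there
- tray: steel drip tray lying on the bench, 130 mm (x) by 240 mm (y, its long side), 24 mm tall, walls 3 mm; origin at the centre of its underside, z up
- fount_center (a point): bystander, leave alone: round brass lantern tank, about 104 mm across, 82 mm tall; its middle
- jar_center (a point): bystander, leave alone: glass jar with steel cap, 76 mm across, 100 mm tall; its middle
- spray_center (a point): bystander, leave alone: plain metal spray can, 54 mm across, 170 mm tall; its middle
- oil_center (a point): bystander, leave alone: amber glass bottle, 56 mm across, 140 mm tall; its middle
- brush_center (a point): bystander, leave alone: hand brush lying flat, 190 mm long; its middle
- driver_center (a point): bystander, leave alone: screwdriver lying flat, 200 mm long; its middle
- spanner_center (a point): bystander, leave alone: spanner lying flat, 160 mm long; its middle
- globe_center (a point): bystander, leave alone: open upright glass lamp globe (a tube), 100 mm across, 110 mm tall; its middle

How it is judged:
On the way, in this order (a step that is already met when the one before it is completed fails the run):
1. the flap is swung up (more than 1.3 rad) and stands by itself, not held by the fingers, with the filter still in its slot (value of joint flap above 1.3 rad and contact force between the fingers and flap below 0.5 N and z of prefilter_corner_a in the frame of flap_hinge below -0.105 m), for 0.2 s.
2. the mesh filter is drawn up out of the bay, lower edge above the rim, upright (z of each of prefilter_corner_a, prefilter_corner_b in the frame of flap_hinge above 0 m and contact force between the fingers and prefilter above 0.5 N and angle between prefilter_center's own z axis and vertical below 0.35 rad), for 0.1 s.
At the end, for the whole second after the job is handed in: The filter is held in the fingers, still, upright within 15 degrees, both lower corners within the tray's outline and at least 49 mm above the bench (25 mm above the tray's rim), touching neither tray nor extractor; the flap is open beyond 1.3 rad and the carbon block is down in its slot (x of prefilter_corner_a in the frame of tray between -0.062 and 0.062 m and y of prefilter_corner_a in the frame of tray between -0.117 and 0.117 m and z of each of prefilter_corner_a, prefilter_corner_b in the frame of tray above 0.049 m and x of prefilter_corner_b in the frame of tray between -0.062 and 0.062 m and y of prefilter_corner_b in the frame of tray between -0.117 and 0.117 m and angle between prefilter_center's own z axis and vertical below 0.26 rad and linear speed of prefilter below 0.03 m/s and angular speed of prefilter below 0.2 rad/s and contact force between the fingers and prefilter above 0.5 N and contact force between prefilter and tray below 0.1 N and contact force between prefilter and extractor below 0.1 N and value of joint flap above 1.3 rad and z of carbon_center in the frame of flap_hinge below -0.079 m); the arm keeps its last pose, push and grip.
It fails at once if the carbon block is lifted more than 15 mm out of its seat (z of carbon_center in the frame of flap_hinge above -0.074 m).
It fails at once if the tray or another thing on the bench is shifted by more than 30 mm (distance of any of tray, fount_center, jar_center, spray_center, oil_center, brush_center, driver_center, spanner_center, globe_center from where it was at the start of the episode above 0.03 m).
It also fails if it takes over 58 s, if anything falls off the work surface, if the arm or the gripper's body presses on something with over 40 N, if the wrist force passes 120 N, or if a joint passes its speed limit or range.

### The arm

A 6-joint arm with a two-finger parallel gripper is mounted at the origin on the work surface. World frame = base frame: x ahead of the robot, y to its left, z up, the work surface at z = 0. Lengths are in m, angles in rad, forces in N, time in s.
With the tool pointing down it reaches from about 0.3 to 0.875 m from the base axis. Payload 6.4 kg.
Tool frame: the origin (TCP) lies midway between the tips of the shut fingers; the grasp point (between the pads) lies 19 mm behind it; z points along the fingers, y is the direction in which the jaws open and shut (so a half turn about z gives the same grasp; the last joint's range is limited). The gripper opens to 85 mm and grips with 20 to 120 N. Pads are 22 mm wide; open, the fingers measure 114 mm over their backs; the gripper's body (76 mm by 85 mm) begins 54 mm behind the grasp point. The pads swing forward as they close: fully open they stand 13 mm farther back than shut.
Start: joints at [-1.343, 0.181, 1.607, -0, 1.354, -0.206], TCP at [0.242, -0.522, 0.231] pointing down, gripper open.
Joint ranges: [-2.99, 2.99], [-0.89, 2.07], [0.3, 2.58], [-1.14, 4.28], [0, 2.63], [-3.12, 3.12]. Speed limits (rad/s): [2.57, 2.57, 3.01, 3.14, 3.14, 3.14].

### API

Orientations are given as a unit quaternion [w, x, y, z].
In Python, from bench import get_obs, camera, hand_in gives the robot as it stands.
- The arm moves only by the tool drive_tool, never from a script. Its argument "deltas" is a list of rows, each a list of 2 entries, a list of its own where there are three numbers: the shift along the world's x, y, z in m, then the turn about the world's z in rad. A call has 1 to 10 rows; each row shifts and turns the pose as measured when the row begins; what a row does not reach is not made up. A row lasts 1/10 s, in which the tool goes at most 50 mm and 8.59 degrees, less where a joint would pass 70% of its speed; a pose out of reach is approached as far as the arm can. A call is refused whole if a number of a shift passes 0.05 or a number of a turn 0.15, either way. A call with a gripper value outside its range is refused whole. "gripper" is the opening, from 0 (shut) to 1 (fully open), set as the call begins (left out, the last holds). The fingers move at their own pace and stop on an object; the grip force is fixed at half the most. Time passes only in rows, so rows that do not move let the fingers close. It gives the time, the measured TCP pose, the force and the opening at its end, in the units of the state.
- get_obs(): the state, without advancing time (a new reading comes with each control period).
- camera(name): name is "scene" or "top" or "wrist"; returns a dict with "frame" (420x560x3 uint8, red, green, blue), "fx", "fy", "cx", "cy" (pixels), "eye" and "attitude" of the camera in the world. Camera axes: x right, y down, z forward; pixel columns grow to the right and rows downward; lengths in m; the calibration is good to about 2 mm. A picture is of the moment at which its call begins. There is no depth.
- hand_in(): hands the job in, once; it reports no verdict.
The state is a dict: "time_s": time; "q": joint angles; "dq": joint speeds; "joint_efforts": joint torques, N m; "eef_pos": TCP position; "eef_rot": TCP orientation; "wrist_force": force on the tool from outside, world axes, zero at the start; "torque": the same for the moment, N m; "opening": opening from 0.0 (shut) to 1.0 (fully open).
Only numpy, scipy, OpenCV 4.12 (cv2) and the standard library are available. Lean on these libraries where they do the work, as an engineer would, in place of code of your own. Each camera call takes 0.05 s, during which the arm holds its last target.

## Working session

There is one attempt and no reset: what is moved stays moved. The work goes in short steps, Python scripts to look and compute and a tool call to move; the robot and the scene stay as the last step left them, time stands still between calls to the robot, and variables do not carry over. Pictures are saved under pics/ and viewed, and the job is handed in when it is done.

Besides the shell and the picture viewer there is one more tool, called after "Call:" in YAML: its name, and indented under it one key for each argument. drive_tool: Moves the arm, as the interface text tells. Its arguments: {"type":"object","properties":{"deltas":{"type":"array","items":{"type":"array"}},"gripper":{"type":"number"}},"required":["deltas"]}

```bash
ls; mkdir -p pics
python3 - <<'E'
from bench import get_obs,camera
import cv2
for n in ["scene","top","wrist"]:
    c=camera(n); cv2.imwrite(f"pics/{n}0.png",c["frame"][:,:,::-1]); print(n,c["fx"],c["fy"],c["cx"],c["cy"],c["eye"],c["attitude"])
print(get_obs())
E
```

```text
pics
scene 471.1286376175636 471.1286376175636 280.8242944656693 213.7964522937686 [1.04760025 0.9839093  0.75992922] [-0.12263509  0.24286149  0.84562853 -0.45922905]
top 433.8266024923066 433.8266024923066 280.9553499388262 211.29147498261952 [0.46368521 0.16918936 1.22684203] [-0.01305495  0.71581521 -0.69774857  0.02418836]
wrist 334.0819766381497 334.0819766381497 281.6591981307201 207.9734748074712 [ 0.31067718 -0.490142    0.37234388] [ 0.12638228  0.83306147 -0.53222888 -0.08227107]
{'time_s': 0.15, 'q': array([-1.34331464e+00,  1.81391535e-01,  1.60777292e+00,  1.82690582e-05,
        1.35381728e+00, -2.06294802e-01]), 'dq': array([ 0.00121798, -0.00284572, -0.00467079, -0.0003628 ,  0.00047764,
        0.00074888]), 'joint_efforts': array([ 9.17277393e-04, -4.45261967e+01, -3.51689386e+01, -3.06458287e-04,
        5.88256109e-03, -2.37208235e-05]), 'eef_pos': array([ 0.24159842, -0.52131085,  0.23058183]), 'eef_rot': array([-6.94592332e-04,  9.76571989e-01,  2.15189840e-01,  1.56107754e-06]), 'wrist_force': array([-0.15593113, -0.08212316,  0.36201505]), 'torque': array([ 0.02304033, -0.00285369,  0.02440002]), 'opening': 1.001633359886033}
```

View pics/scene0.png

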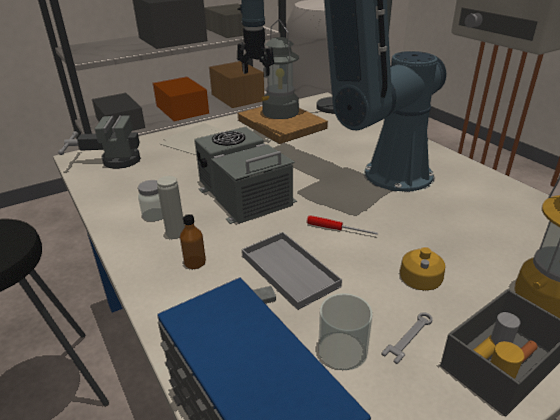

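View pics/top0.png

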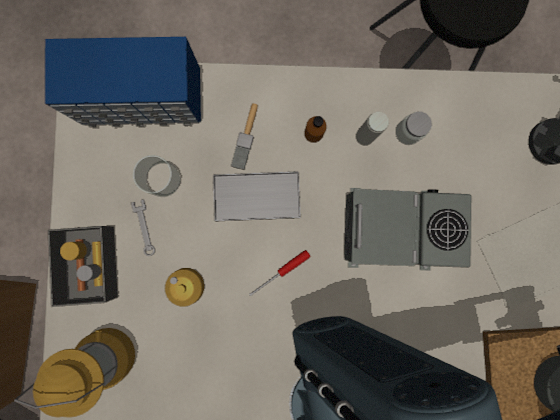

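```bash
cat > h.py <<'E'
import numpy as np,cv2
from bench import get_obs,camera
from scipy.spatial.transform import Rotation as R
def ray(c,u,v):
    a=c["attitude"]; r=R.from_quat([a[1],a[2],a[3],a[0]])
    d=r.apply([(u-c["cx"])/c["fx"],(v-c["cy"])/c["fy"],1]); return np.array(c["eye"]),d
def onz(c,u,v,z):
    e,d=ray(c,u,v); return e+d*(z-e[2])/d[2]
def proj(c,p):
    a=c["attitude"]; r=R.from_quat([a[1],a[2],a[3],a[0]])
    q=r.inv().apply(np.array(p)-c["eye"]); return np.array([c["cx"]+c["fx"]*q[0]/q[2],c["cy"]+c["fy"]*q[1]/q[2]])
def tri(c1,p1,c2,p2):
    e1,d1=ray(c1,*p1);e2,d2=ray(c2,*p2)
    t=np.linalg.lstsq(np.c_[d1,-d2],e2-e1,rcond=None)[0]
    a=e1+d1*t[0];b=e2+d2*t[1]; return (a+b)/2,np.linalg.norm(a-b)
def crop(c,x0,y0,x1,y1,k,fn):
    cv2.imwrite(fn,cv2.resize(np.ascontiguousarray(c["frame"][y0:y1,x0:x1,::-1]),None,fx=k,fy=k,interpolation=cv2.INTER_CUBIC))
E
python3 - <<'E'
from h import *
import pickle
t=camera("top");s=camera("scene");pickle.dump((t,s),open("c0.pkl","wb"))
crop(t,330,170,490,290,5,"pics/t1.png");crop(s,180,110,310,230,5,"pics/s1.png")
crop(t,200,160,320,240,6,"pics/t2.png")
E
```

```text
(no output)
```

View pics/t1.png

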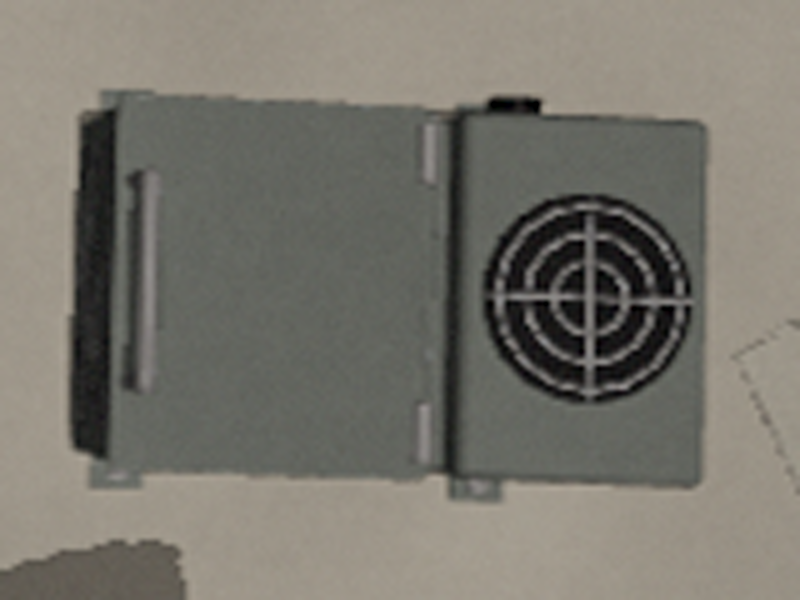

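View pics/s1.png

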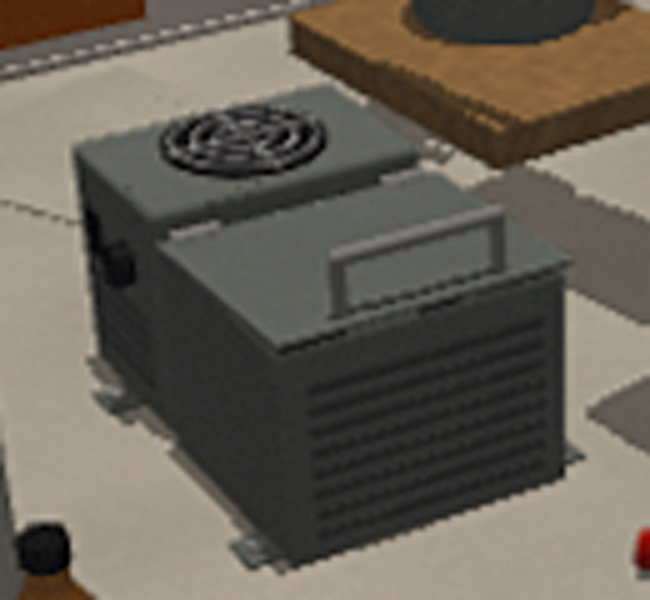

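View pics/t2.png

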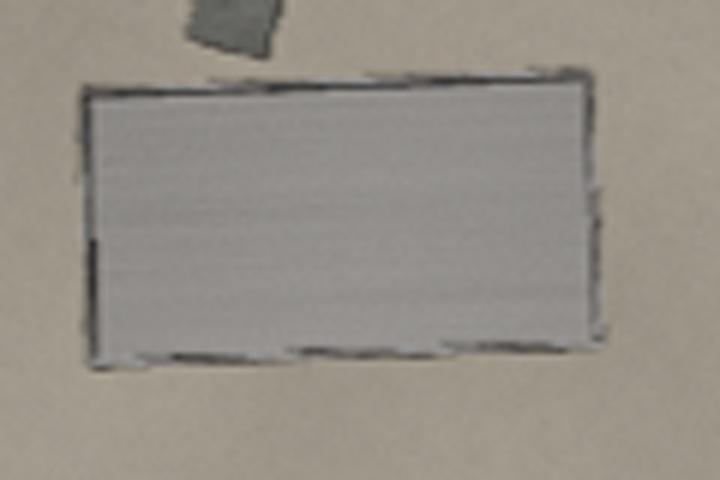

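Run:
```python
from h import *
import pickle
t,s=pickle.load(open("c0.pkl","rb"))
T=lambda X,Y,x0=330,y0=170,k=5:(x0+(X+.5)/k-.5,y0+(Y+.5)/k-.5)
S=lambda X,Y:T(X,Y,180,110)
np.set_printoptions(precision=4,suppress=True)
a=T(148,172);b=T(142,389)
print("bar tri",tri(t,a,s,S(501,210)),tri(t,b,s,S(501,210)),tri(t,a,s,S(333,254)))
for z in(.177,.185,.19):print(z,onz(t,*a,z),onz(t,*b,z))
print("free edge tri",tri(t,T(120,95),s,S(278,350)),tri(t,T(105,472),s,S(570,262)))
print("fan top far corners",onz(t,*T(705,123),.154),onz(t,*T(697,486),.154),"near",onz(t,*T(463,113),.154),onz(t,*T(460,474),.154))
print("hinge caps",onz(t,*T(430,152),.14),onz(t,*T(423,433),.14))
print("fanfar tri",)
for X,Y in[(83,88),(592,72),(602,346),(92,365)]:print("tray",onz(t,*T(X,Y,200,160,6),.024))
```

```text
bar tri (array([ 0.5041, -0.001 ,  0.2274]), np.float64(0.0840841625155527)) (array([ 0.4368, -0.033 ,  0.1886]), np.float64(0.00017385709242035669)) (array([ 0.5412, -0.0341,  0.1899]), np.float64(0.00040881571914680014))
0.177 [ 0.542  -0.0365  0.177 ] [ 0.4366 -0.0353  0.177 ]
0.185 [ 0.5414 -0.035   0.185 ] [ 0.4368 -0.0337  0.185 ]
0.19 [ 0.541 -0.034  0.19 ] [ 0.437  -0.0327  0.19  ]
free edge tri (array([ 0.5819, -0.0273,  0.147 ]), np.float64(0.0014582797763557642)) (array([ 0.3955, -0.0238,  0.1487]), np.float64(0.002770070268147061))
fan top far corners [ 0.5756 -0.3199  0.154 ] [ 0.3949 -0.3163  0.154 ] near [ 0.5773 -0.1983  0.154 ] [ 0.398  -0.1982  0.154 ]
hinge caps [ 0.5586 -0.1864  0.14  ] [ 0.4171 -0.1842  0.14  ]
fanfar tri
tray [0.6256 0.3415 0.024 ]
tray [0.6396 0.1056 0.024 ]
tray [0.5122 0.098  0.024 ]
tray [0.4973 0.3331 0.024 ]
```

Call:
drive_tool:
  deltas:
    - [[0,0,0.04],0]
    - [[0,0,0.04],0]
    - [[0.02,0.04,0.02],-0.1]
    - [[0.025,0.045,0],-0.1]
    - [[0.025,0.045,0],-0.1]
    - [[0.025,0.045,0],-0.1]
    - [[0.025,0.045,0],-0.05]
    - [[0.025,0.045,0],0]
    - [[0.025,0.045,0],0]
    - [[0.025,0.045,0],0]
  gripper: 0.6

```text
time_s: 1.25
eef_pos: [0.4294, -0.1711, 0.3327]
eef_rot: [-0.001, 1.0, -0.024, 0.003]
wrist_force: [0.9, -0.7, -0.5]
opening: 0.598
```

Call:
drive_tool:
  deltas:
    - [[0.02,0.045,0],0.03]
    - [[0.02,0.045,0],0]
    - [[0.015,0.03,0],0]
    - [[0,0.01,0],0]
    - [[0,0,0],0]

```text
time_s: 1.75
eef_pos: [0.4857, -0.0322, 0.3329]
eef_rot: [-0.001, 1.0, -0.004, 0.004]
wrist_force: [-1.0, 0.4, 0.6]
opening: 0.6
```

Run:
```python
from h import *
import pickle
o=get_obs();print(o["eef_pos"],o["eef_rot"])
w=camera("wrist");s=camera("scene");pickle.dump(w,open("w1.pkl","wb"))
cv2.imwrite("pics/w1.png",w["frame"][:,:,::-1])
print(proj(w,[.4368,-.033,.188]),proj(w,[.541,-.034,.188]))
```

```text
[ 0.48572743 -0.03216661  0.3329253 ] [-0.0012864   0.99998256 -0.00406629  0.00408621]
[282.91152561 245.40942605] [283.17570295 130.79951014]
```

View pics/w1.png

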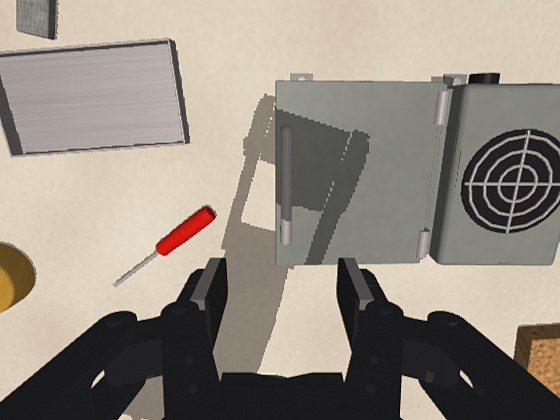

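Call:
drive_tool:
  deltas:
    - [[0.002,-0.001,-0.04],0]
    - [[0.001,-0.001,-0.04],0]
    - [[0,-0.001,-0.035],0]
    - [[0,0,-0.025],0]
    - [[0,0,-0.015],0]
    - [[0,0,-0.006],0]
    - [[0,0,0],0]

```text
time_s: 2.55
eef_pos: [0.4862, -0.0492, 0.1685]
eef_rot: [0.001, 1.0, -0.013, 0.006]
wrist_force: [-0.2, -0.2, -0.1]
opening: 0.597
```

Run:
```python
from h import *
o=get_obs();print(o["eef_pos"],o["eef_rot"])
w=camera("wrist");s=camera("scene")
cv2.imwrite("pics/w2.png",w["frame"][:,:,::-1]);crop(s,160,60,340,220,4,"pics/s2.png")
```

```text
[ 0.48624135 -0.04921914  0.16848146] [ 0.00148833  0.99988914 -0.01345711  0.00619703]
```

View pics/s2.png

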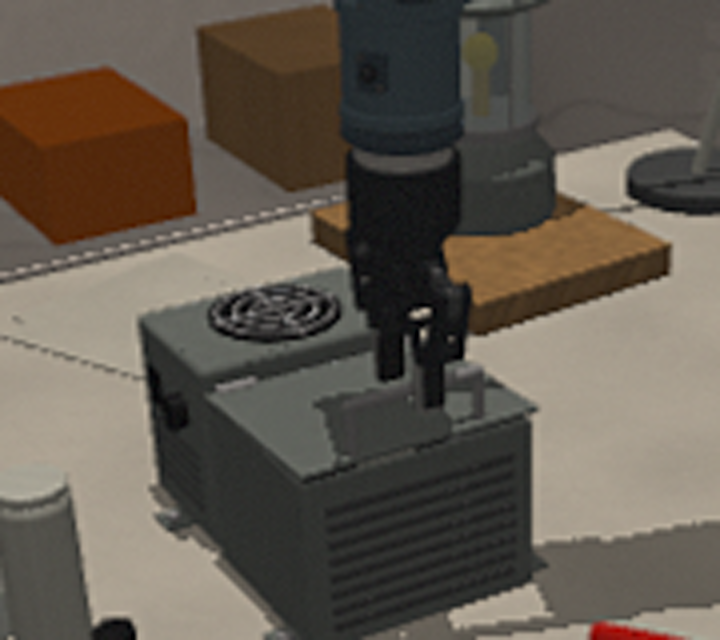

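View pics/w2.png

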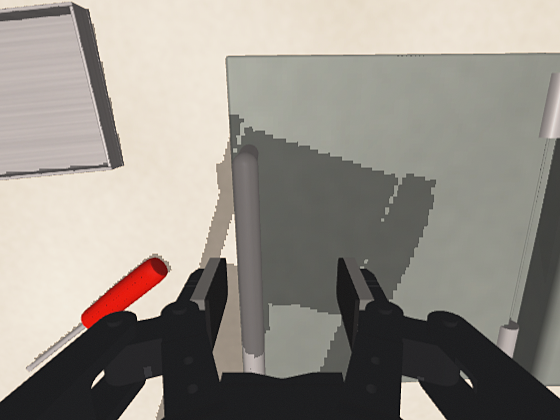

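Call:
drive_tool:
  deltas:
    - [[0.001,0.008,0.001],0.01]
    - [[0,0.005,0],0]
    - [[0,0,0],0]

```text
time_s: 2.95
eef_pos: [0.4902, -0.036, 0.1741]
eef_rot: [0.003, 1.0, -0.008, 0.01]
wrist_force: [-0.1, -0.5, -0.7]
opening: 0.598
```

Call:
drive_tool:
  deltas:
    - [[0,0,0],0]
    - [[0,0,0],0]
    - [[0,0,0],0]
    - [[0,0,0],0]
    - [[0,0,0],0]
  gripper: 0

```text
time_s: 3.45
eef_pos: [0.4909, -0.0357, 0.1752]
eef_rot: [0.003, 1.0, -0.007, 0.011]
wrist_force: [-0.6, 0.3, 0.3]
opening: 0.083
```

Run:
```python
from h import *
o=get_obs();print(o["eef_pos"],o["eef_rot"],o["opening"])
s=camera("scene");crop(s,160,60,340,220,4,"pics/s3.png")
```

```text
[ 0.4909288  -0.03570228  0.1751893 ] [ 0.00323215  0.9999076  -0.00714942  0.01110132] 0.08301869291693335
```

View pics/s3.png

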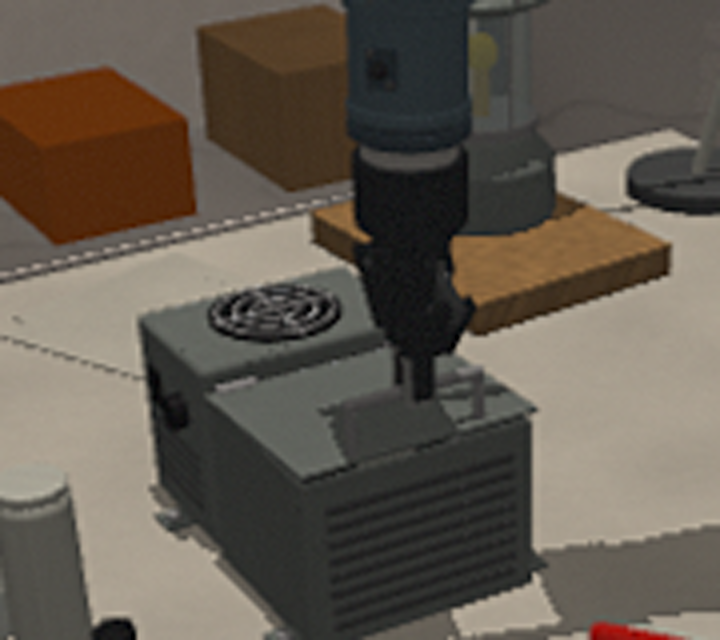

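```bash
python3 -c "
import numpy as np
p=np.arange(.32,2.0,.08)
y=.155*np.cos(p);z=.155*np.sin(p)
for i in range(len(p)-1):print(round(p[i+1],2),round(y[i+1]-y[i],4),round(z[i+1]-z[i],4),'abs',round(-.183+y[i+1],4),round(.137+z[i+1],4))"
```

```text
0.4 -0.0044 0.0116 abs -0.0402 0.1974
0.48 -0.0053 0.0112 abs -0.0455 0.2086
0.56 -0.0062 0.0108 abs -0.0517 0.2193
0.64 -0.007 0.0102 abs -0.0587 0.2296
0.72 -0.0078 0.0096 abs -0.0665 0.2392
0.8 -0.0085 0.009 abs -0.075 0.2482
0.88 -0.0092 0.0083 abs -0.0842 0.2565
0.96 -0.0099 0.0075 abs -0.0941 0.264
1.04 -0.0104 0.0067 abs -0.1045 0.2707
1.12 -0.0109 0.0058 abs -0.1155 0.2765
1.2 -0.0114 0.005 abs -0.1268 0.2815
1.28 -0.0117 0.004 abs -0.1386 0.2855
1.36 -0.012 0.0031 abs -0.1506 0.2886
1.44 -0.0122 0.0021 abs -0.1628 0.2907
1.52 -0.0123 0.0011 abs -0.1751 0.2918
1.6 -0.0124 0.0001 abs -0.1875 0.2919
1.68 -0.0124 -0.0009 abs -0.1999 0.2911
1.76 -0.0123 -0.0018 abs -0.2122 0.2892
1.84 -0.0121 -0.0028 abs -0.2242 0.2864
1.92 -0.0118 -0.0038 abs -0.236 0.2826
```

Call:
drive_tool:
  deltas:
    - [[0,-0.004,0.012],0]
    - [[0,-0.005,0.011],0]
    - [[0,-0.006,0.011],0]
    - [[0,0,0],0]

```text
time_s: 3.9
eef_pos: [0.4907, -0.0504, 0.2091]
eef_rot: [0.002, 1.0, -0.007, 0.011]
wrist_force: [-0.5, 0.2, -0.0]
opening: 0.087
```

Run:
```python
from h import *
s=camera("scene");crop(s,160,60,340,220,4,"pics/s4.png")
```

```text
(no output)
```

View pics/s4.png

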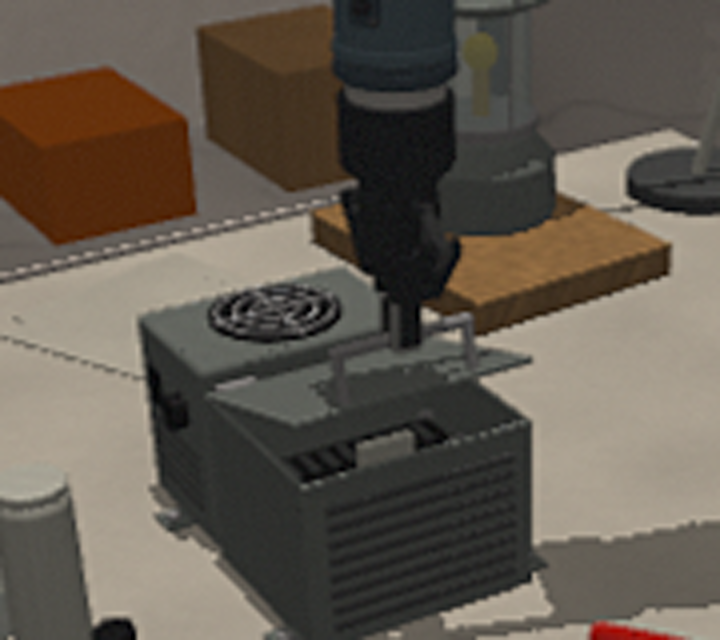

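Call:
drive_tool:
  deltas:
    - [[0,-0.008,0.01],0]
    - [[0,-0.008,0.01],0]
    - [[0,-0.009,0.009],0]
    - [[0,-0.009,0.008],0]
    - [[0,-0.01,0.008],0]
    - [[0,-0.01,0.007],0]
    - [[0,0,0],0]

```text
time_s: 4.65
eef_pos: [0.4902, -0.098, 0.2611]
eef_rot: [-0.007, 1.0, -0.006, 0.01]
wrist_force: [-0.2, 0.8, 2.1]
opening: 0.081
```

Call:
drive_tool:
  deltas:
    - [[0,-0.011,0.005],0]
    - [[0,-0.012,0.004],0]
    - [[0,-0.012,0.003],0]
    - [[0,-0.012,0.003],0]
    - [[0,-0.012,0.002],0]
    - [[0,-0.012,0.001],0]
    - [[0,0,0],0]

```text
time_s: 5.35
eef_pos: [0.4894, -0.1599, 0.2867]
eef_rot: [-0.016, 1.0, -0.003, 0.011]
wrist_force: [2.6, -1.1, -5.7]
opening: 0.082
```

Call:
drive_tool:
  deltas:
    - [[0,-0.013,-0.001],0]
    - [[0,-0.013,-0.001],0]
    - [[0,-0.013,-0.002],0]
    - [[0,-0.013,-0.003],0]
    - [[0,0,0],0]

```text
time_s: 5.85
eef_pos: [0.4889, -0.2124, 0.2867]
eef_rot: [-0.014, 1.0, -0.003, 0.012]
wrist_force: [0.8, -2.1, -4.4]
opening: 0.083
```

Run:
```python
from h import *
s=camera("scene");crop(s,160,60,340,220,4,"pics/s5.png")
```

```text
(no output)
```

View pics/s5.png

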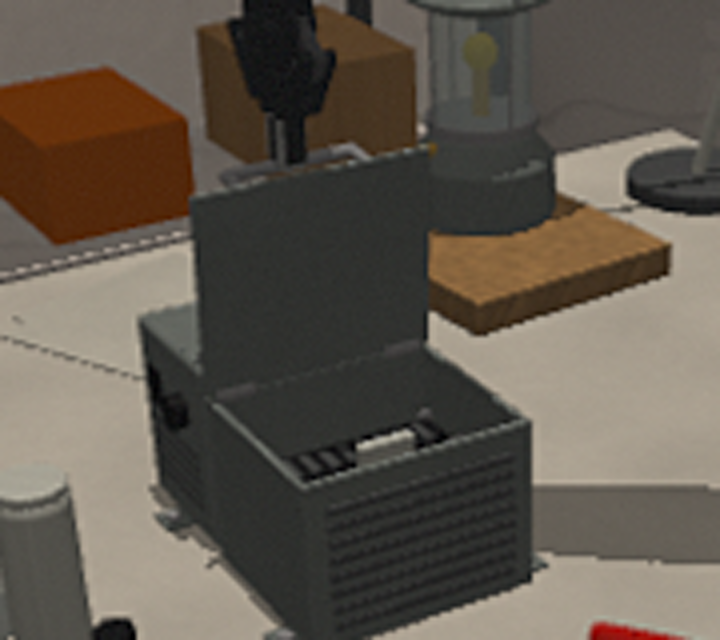

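Good, the flap is nearly upright with the bar still in the fingers. I'll push a little further, then release slightly.

Call:
drive_tool:
  deltas:
    - [[0,-0.012,-0.003],0]
    - [[0,-0.012,-0.003],0]
    - [[0,-0.006,-0.002],0]
    - [[0,0,0],0]

```text
time_s: 6.3
eef_pos: [0.489, -0.2424, 0.2786]
eef_rot: [-0.014, 1.0, -0.002, 0.012]
wrist_force: [-12.2, -0.8, 3.6]
opening: 0.08
```

Call:
drive_tool:
  deltas:
    - [[0,0,0],0]
    - [[0,0,0],0]
    - [[0,0,0],0]
  gripper: 0.25

```text
time_s: 6.6
eef_pos: [0.4889, -0.2419, 0.2773]
eef_rot: [-0.015, 1.0, -0.002, 0.012]
wrist_force: [-0.1, 0.5, -0.3]
opening: 0.247
```

Run:
```python
from h import *
s=camera("scene");crop(s,160,60,340,220,4,"pics/s6.png")
w=camera("wrist");cv2.imwrite("pics/w6.png",w["frame"][:,:,::-1])
```

```text
(no output)
```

View pics/s6.png

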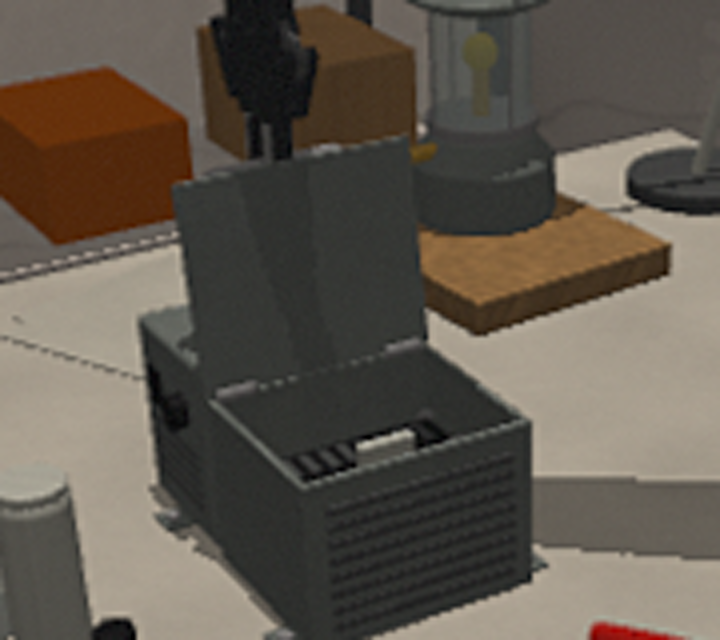

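View pics/w6.png

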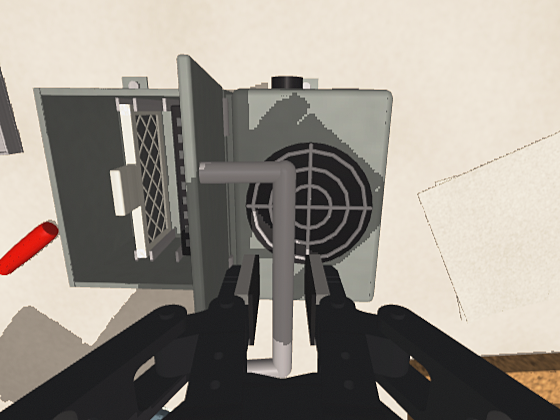

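Call:
drive_tool:
  deltas:
    - [[0,0,0.015],0]
    - [[0,0,0.02],0]
    - [[0,0,0.03],0]
    - [[0,0,0.04],0]
    - [[0,0,0.03],0]
    - [[0,0,0],0]

```text
time_s: 7.3
eef_pos: [0.4879, -0.2399, 0.4223]
eef_rot: [-0.015, 1.0, -0.001, 0.012]
wrist_force: [-0.9, -0.7, -0.1]
opening: 0.249
```

Run:
```python
from h import *
import pickle
s=camera("scene");t=camera("top");w=camera("wrist")
pickle.dump((t,s,w),open("c7.pkl","wb"))
crop(s,180,80,320,220,4,"pics/s7.png");crop(t,330,160,490,290,5,"pics/t7.png");cv2.imwrite("pics/w7.png",w["frame"][:,:,::-1])
```

```text
(no output)
```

View pics/s7.png

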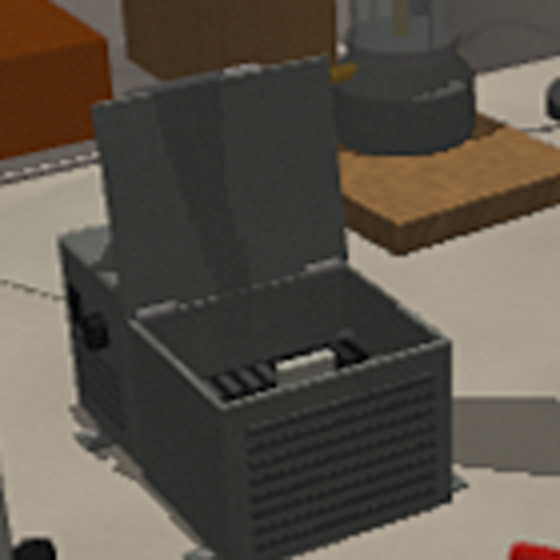

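View pics/t7.png

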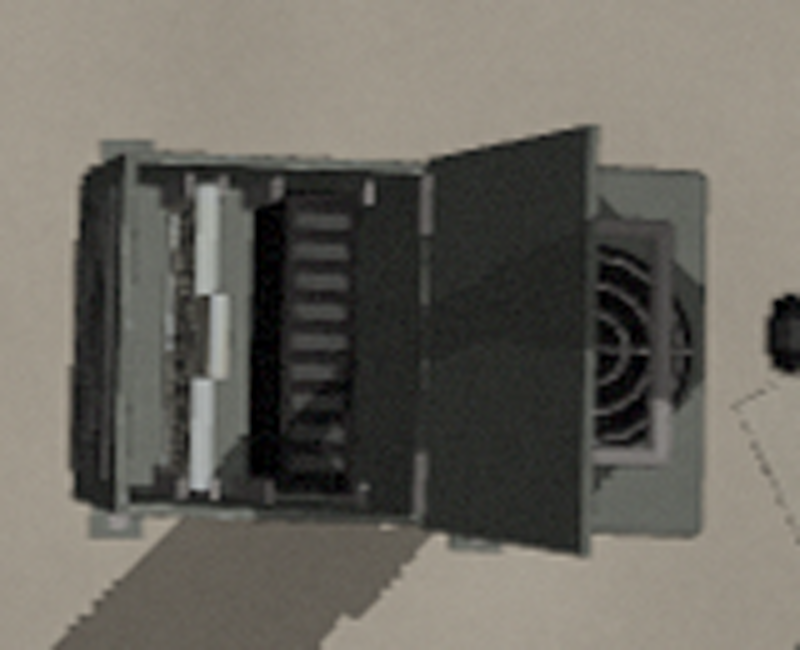

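View pics/w7.png

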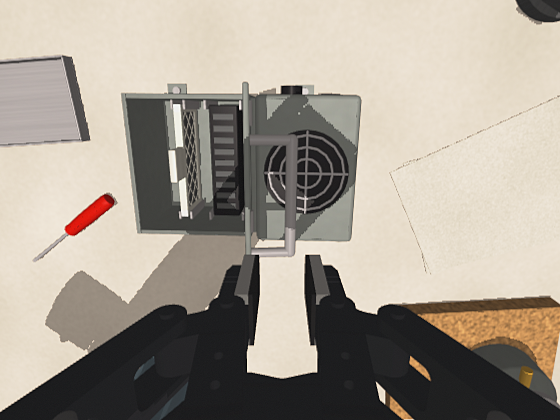

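Run:
```python
from h import *
import pickle
np.set_printoptions(precision=4,suppress=True)
t,s,w=pickle.load(open("c7.pkl","rb"))
T=lambda X,Y,x0=330,y0=160,k=5:(x0+(X+.5)/k-.5,y0+(Y+.5)/k-.5)
for P in[(219,337),(219,295),(219,378)]:print(onz(t,*T(*P),.124))
print("frame top strip",onz(t,*T(208,185),.09),onz(t,*T(200,490),.09))
crop(w,120,90,260,250,4,"pics/w7c.png")
p1=onz(t,*T(589,127),.29);p2=onz(t,*T(585,555),.29);print("flap edge",p1,p2)
print("bar",onz(t,*T(662,222),.27),onz(t,*T(655,462),.27))
```

```text
[ 0.4881 -0.0841  0.124 ]
[ 0.5095 -0.0839  0.124 ]
[ 0.4672 -0.0844  0.124 ]
frame top strip [ 0.5688 -0.085   0.09  ] [ 0.4085 -0.0831  0.09  ]
flap edge [ 0.5802 -0.2069  0.29  ] [ 0.3943 -0.206   0.29  ]
bar [ 0.5411 -0.2478  0.27  ] [ 0.4345 -0.245   0.27  ]
```

View pics/w7c.png

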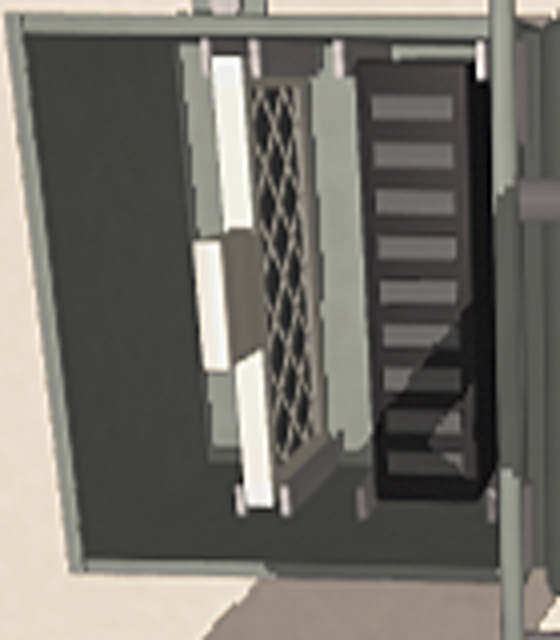

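Call:
drive_tool:
  deltas:
    - [[0,0.03,0],0]
    - [[0,0.04,0],-0.01]
    - [[0,0.04,0],0]
    - [[0,0.025,0],0]
    - [[0,0.01,0],0]
    - [[0,0,0],0]
    - [[0,0,0],0]
  gripper: 0.5

```text
time_s: 8.15
eef_pos: [0.4825, -0.0892, 0.4049]
eef_rot: [-0.022, 1.0, -0.008, 0.0]
wrist_force: [0.1, -1.0, -1.1]
opening: 0.495
```

Run:
```python
from h import *
o=get_obs();print(o["eef_pos"],o["eef_rot"],o["q"])
```

```text
[ 0.48247623 -0.08918982  0.40492428] [-2.17726609e-02  9.99732207e-01 -7.83459461e-03  2.90941523e-04] [-0.4518327  -0.09624208  1.55233054  0.03992586  1.70358995  1.13956579]
```

Call:
drive_tool:
  deltas:
    - [[0.002,0.003,-0.03],0]
    - [[0.002,0.003,-0.03],0]
    - [[0.002,0.003,-0.03],0]
    - [[0,0.002,-0.03],0]
    - [[0,0,-0.02],0]
    - [[0,0,0],0]

```text
time_s: 8.75
eef_pos: [0.4881, -0.0862, 0.2586]
eef_rot: [-0.021, 1.0, -0.013, -0.0]
wrist_force: [1.1, -0.2, -0.1]
opening: 0.499
```

Call:
drive_tool:
  deltas:
    - [[0,0.05,0],0]
    - [[0,0,0],0]
    - [[0,0,0],0]

```text
time_s: 9.05
eef_pos: [0.4892, -0.0386, 0.2598]
eef_rot: [-0.02, 1.0, -0.015, -0.0]
wrist_force: [0.2, 0.0, 0.5]
opening: 0.502
```

Call:
drive_tool:
  deltas:
    - [[0,-0.05,0],0]
    - [[0,0,0],0]
    - [[0,0,0],0]

```text
time_s: 9.35
eef_pos: [0.4907, -0.0922, 0.2628]
eef_rot: [-0.019, 1.0, -0.015, 0.002]
wrist_force: [0.4, 0.0, -0.3]
opening: 0.501
```

Run:
```python
from h import *
o=get_obs();print(o["eef_pos"],o["eef_rot"],o["q"])
```

```text
[ 0.49072132 -0.09219319  0.26280588] [-0.01915459  0.99969558 -0.01545431  0.00173494] [-0.4477652  -0.01522769  1.75352302  0.03667679  1.41630572  1.14806663]
```

Call:
drive_tool:
  deltas:
    - [[0,0.05,0],0.01]
    - [[0,0,0],0]
    - [[0,-0.048,0],0]
    - [[0,0,0],0]
    - [[0,0.05,0],0.01]
    - [[0,0,0],0]
    - [[0,-0.048,0],0]
    - [[0,0,0],0]

```text
time_s: 10.15
eef_pos: [0.4934, -0.0905, 0.2672]
eef_rot: [-0.017, 1.0, -0.006, 0.005]
wrist_force: [0.3, 0.5, -0.5]
opening: 0.499
```

Call:
drive_tool:
  deltas:
    - [[-0.002,0.003,-0.025],0]
    - [[-0.002,0.003,-0.025],0]
    - [[-0.002,0.002,-0.025],0]
    - [[0,0.001,-0.01],0]
    - [[0,0,0],0]

```text
time_s: 10.65
eef_pos: [0.4885, -0.0836, 0.1827]
eef_rot: [-0.016, 1.0, -0.008, 0.007]
wrist_force: [-0.3, -0.0, -0.2]
opening: 0.496
```

Run:
```python
from h import *
o=get_obs();print(o["eef_pos"],o["eef_rot"])
w=camera("wrist");cv2.imwrite("pics/w8.png",w["frame"][:,:,::-1])
s=camera("scene");crop(s,180,80,320,220,4,"pics/s8.png")
```

```text
[ 0.48845266 -0.08362421  0.18265441] [-0.0162716   0.99981072 -0.00772973  0.00734932]
```

View pics/w8.png

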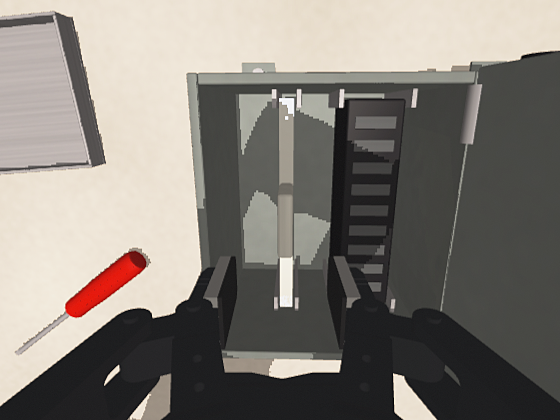

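View pics/s8.png

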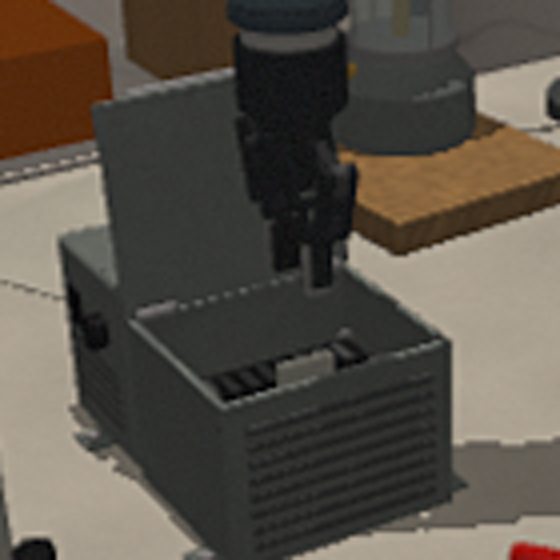

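Call:
drive_tool:
  deltas:
    - [[0,0.001,-0.02],0]
    - [[0,0.001,-0.02],0]
    - [[0,0.001,-0.015],0]
    - [[0,0,-0.01],0]
    - [[0,0,0],0]

```text
time_s: 11.25
eef_pos: [0.4956, -0.0838, 0.1255]
eef_rot: [-0.013, 1.0, -0.007, 0.015]
wrist_force: [0.5, -1.1, 0.3]
opening: 0.499
```

Call:
drive_tool:
  deltas:
    - [[-0.004,0,-0.02],0]
    - [[-0.004,0,-0.012],0]
    - [[0,0,0],0]

```text
time_s: 11.55
eef_pos: [0.4903, -0.0851, 0.0963]
eef_rot: [-0.011, 1.0, -0.007, 0.018]
wrist_force: [1.0, 0.4, -0.3]
opening: 0.503
```

Run:
```python
from h import *
o=get_obs();print(o["eef_pos"],o["eef_rot"])
w=camera("wrist");cv2.imwrite("pics/w9.png",w["frame"][:,:,::-1])
s=camera("scene");crop(s,180,80,320,220,4,"pics/s9.png")
```

```text
[ 0.49032282 -0.08510938  0.09633508] [-0.01130612  0.99974105 -0.00726959  0.01836188]
```

View pics/w9.png

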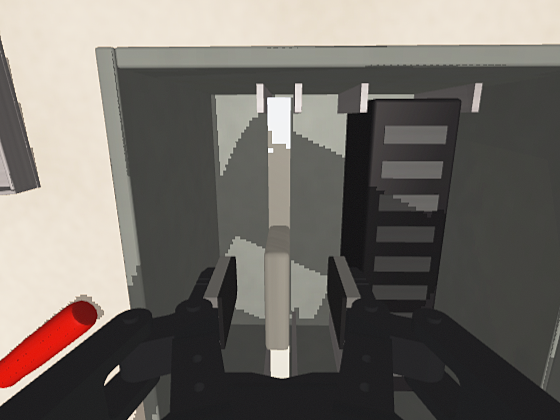

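View pics/s9.png

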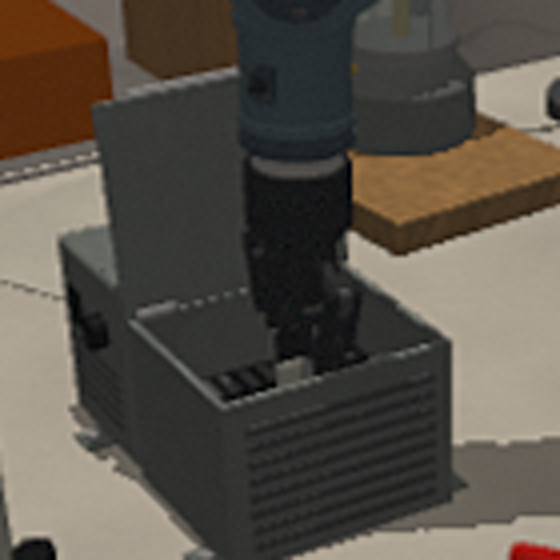

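Call:
drive_tool:
  deltas:
    - [[-0.001,0.002,0],0]
    - [[0,0,-0.001],0]
    - [[0,0,0],0]
    - [[0,0,0],0]
    - [[0,0,0],0]
    - [[0,0,0],0]
  gripper: 0

```text
time_s: 12.25
eef_pos: [0.492, -0.0839, 0.0989]
eef_rot: [-0.01, 1.0, -0.007, 0.021]
wrist_force: [0.3, -0.4, -1.4]
opening: 0.102
```

Call:
drive_tool:
  deltas:
    - [[0,0,0.015],0]
    - [[0,0,0.02],0]
    - [[0,0,0.02],0]
    - [[0,0,0],0]

```text
time_s: 12.65
eef_pos: [0.4903, -0.0837, 0.1537]
eef_rot: [-0.01, 1.0, -0.007, 0.019]
wrist_force: [0.1, 0.6, -2.0]
opening: 0.101
```

Call:
drive_tool:
  deltas:
    - [[0,0,0.025],0]
    - [[0,0,0.03],0]
    - [[0,0,0.03],0]
    - [[0,0,0.03],0]
    - [[0,0,0.02],0]
    - [[0,0,0.01],0]
    - [[0,0,0],0]

```text
time_s: 13.35
eef_pos: [0.4868, -0.0823, 0.2952]
eef_rot: [-0.013, 1.0, -0.007, 0.015]
wrist_force: [0.4, 1.0, -2.6]
opening: 0.104
```

Run:
```python
from h import *
o=get_obs();print(o["eef_pos"],o["eef_rot"],o["opening"])
s=camera("scene");crop(s,150,20,350,220,3,"pics/s10.png")
w=camera("wrist");cv2.imwrite("pics/w10.png",w["frame"][:,:,::-1])
```

```text
[ 0.48678333 -0.08225506  0.29517079] [-0.01265837  0.99978757 -0.00733941  0.0145162 ] 0.10418748906604962
```

View pics/s10.png

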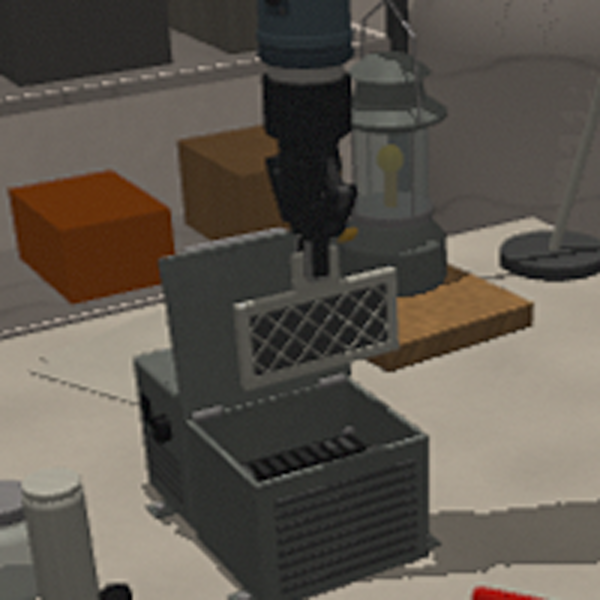

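View pics/w10.png

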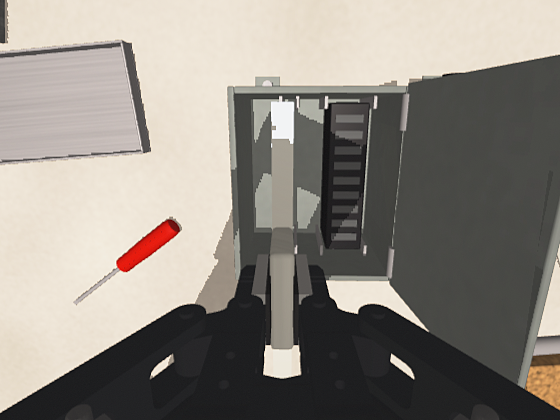

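Call:
drive_tool:
  deltas:
    - [[0.005,0.015,0],0.05]
    - [[0.008,0.025,0],0.1]
    - [[0.008,0.03,0],0.12]
    - [[0.008,0.03,0],0.12]
    - [[0.008,0.03,0],0.12]
    - [[0.008,0.03,0],0.12]
    - [[0.008,0.03,0],0.12]
    - [[0.008,0.03,0],0.12]
    - [[0.005,0.02,0],0.12]
    - [[0.002,0.01,0],0.1]

```text
time_s: 14.45
eef_pos: [0.547, 0.177, 0.271]
eef_rot: [-0.02, 0.849, 0.528, -0.011]
wrist_force: [-0.3, -0.7, -1.8]
opening: 0.104
```

Run:
```python
from h import *
o=get_obs();q=o["eef_rot"];print(o["eef_pos"],q,o["opening"],o["q"]); M=R.from_quat([q[1],q[2],q[3],q[0]]).as_matrix();print(np.arctan2(M[1,0],M[0,0]),M[:,2])
```

```text
[0.54697501 0.17696889 0.27102576] [-0.02035421  0.84907535  0.52776206 -0.01113403] 0.10448678929946333 [0.09155031 0.17245352 1.53645243 0.02654494 1.47088116 0.54693226]
1.112202185500292 [-0.04039162  0.02281228 -0.99892348]
```

Call:
drive_tool:
  deltas:
    - [[0.005,0.01,0],0.11]
    - [[0.005,0.01,0],0.11]
    - [[0.004,0.01,0],0.11]
    - [[0.004,0.007,0],0.1]
    - [[0.002,0.003,0],0.06]
    - [[0,0,0],0]
    - [[0,0,0],0]

```text
time_s: 15.15
eef_pos: [0.5611, 0.2204, 0.2534]
eef_rot: [-0.023, 0.686, 0.726, -0.027]
wrist_force: [0.0, -0.0, -1.6]
opening: 0.104
```

Run:
```python
from h import *
o=get_obs();q=o["eef_rot"];print(o["eef_pos"],q,o["opening"],o["q"]); M=R.from_quat([q[1],q[2],q[3],q[0]]).as_matrix();print(np.arctan2(M[1,0],M[0,0]),M[:,2])
```

```text
[0.56110639 0.220421   0.25340072] [-0.02341798  0.6863889   0.72636961 -0.02662823] 0.10362164201254148 [0.17450317 0.27319482 1.45249362 0.0058369  1.48660357 0.11722224]
1.627470602257766 [-0.07057486 -0.0065362  -0.99748507]
```

Call:
drive_tool:
  deltas:
    - [[0.005,0,-0.02],0]
    - [[0.005,0,-0.02],0]
    - [[0.004,0,-0.01],0]
    - [[0,0,0],0]
    - [[0,0,0],0]

```text
time_s: 15.65
eef_pos: [0.5742, 0.2189, 0.1997]
eef_rot: [-0.024, 0.689, 0.724, -0.028]
wrist_force: [0.3, 0.2, -1.5]
opening: 0.106
```

Run:
```python
from h import *
import pickle
o=get_obs();q=o["eef_rot"];print(o["eef_pos"],o["dq"]); M=R.from_quat([q[1],q[2],q[3],q[0]]).as_matrix();print(np.arctan2(M[1,0],M[0,0]),M[:,2])
s=camera("scene");t=camera("top");pickle.dump((t,s),open("c11.pkl","wb"))
crop(s,180,90,380,320,3,"pics/s11.png");crop(t,190,140,340,260,5,"pics/t11.png")
```

```text
[0.57415457 0.21891692 0.1996727 ] [-0.00349846  0.00819571  0.0044946  -0.00017078 -0.0021906   0.00433931]
1.6199195265885262 [-0.07402517 -0.00682036 -0.99723305]
```

View pics/s11.png

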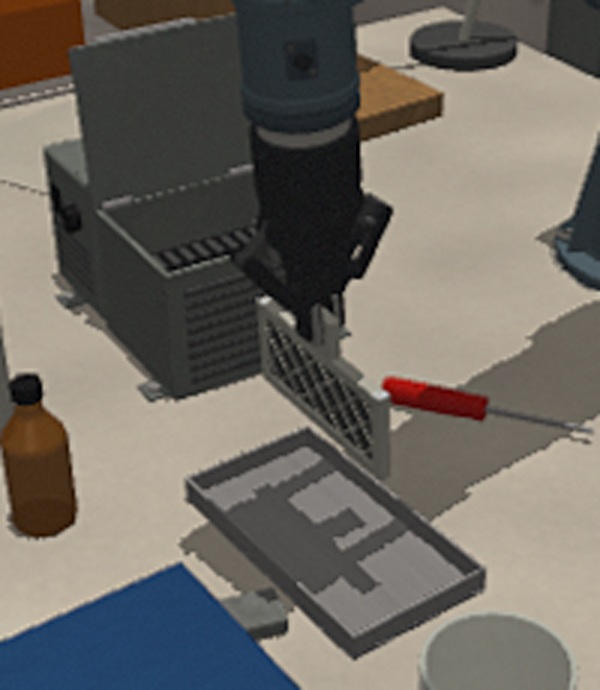

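View pics/t11.png

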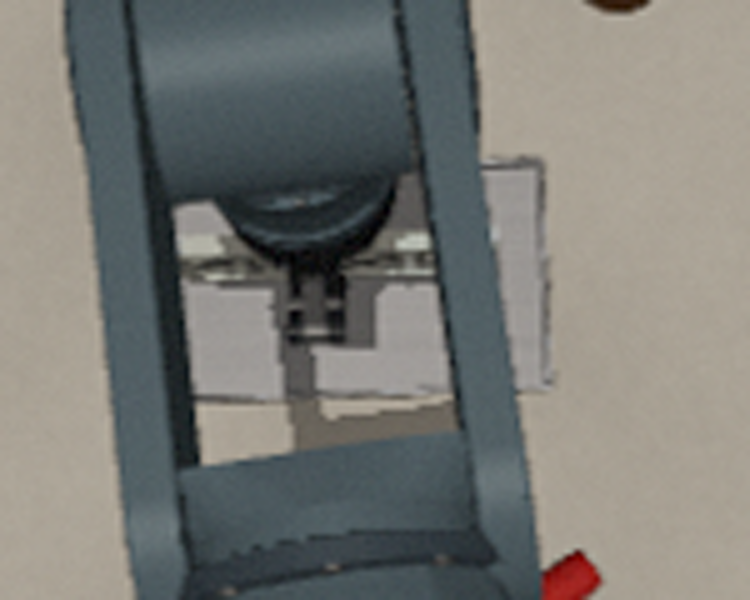

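Run:
```python
from h import *
import pickle
np.set_printoptions(precision=4,suppress=True)
t,s=pickle.load(open("c11.pkl","rb"))
T=lambda X,Y,x0,y0,k:(x0+(X+.5)/k-.5,y0+(Y+.5)/k-.5)
C=np.array([.5687,.2196]);a=.062;L=np.array([[np.cos(a),np.sin(a)],[-np.sin(a),np.cos(a)]])
for n,P,z in[("near low",(382,477),.112),("far low",(268,372),.112),("near frame top",(382,400),.19),("far frame top",(263,303),.19)]:
    p=onz(s,*T(*P,180,90,3),z);print(n,p,L@(p[:2]-C))
for P in[(185,484),(310,430),(484,575),(355,655)]:print("tray",onz(s,*T(*P,180,90,3),.024))
```

```text
near low [0.5642 0.2903 0.112 ] [-0.0001  0.0708]
far low [0.5634 0.1196 0.112 ] [-0.0115 -0.0995]
near frame top [0.5718 0.2994 0.19  ] [0.008  0.0794]
far frame top [0.5743 0.1349 0.19  ] [ 0.0004 -0.0849]
tray [0.6447 0.1138 0.024 ]
tray [0.5139 0.1044 0.024 ]
tray [0.5022 0.3421 0.024 ]
tray [0.6344 0.361  0.024 ]
```

Call:
drive_tool:
  deltas:
    - [[0,0.006,0],0.01]
    - [[0,0,0],0]
    - [[0,0,0],0]
    - [[0,0,0],0]
    - [[0,0,0],0]

```text
time_s: 16.25
eef_pos: [0.5755, 0.2263, 0.2035]
eef_rot: [-0.022, 0.685, 0.728, -0.026]
wrist_force: [0.3, -0.5, -2.7]
opening: 0.104
```

Run:
```python
from h import *
o=get_obs();q=o["eef_rot"];print(o["eef_pos"],o["dq"]); M=R.from_quat([q[1],q[2],q[3],q[0]]).as_matrix();print(np.arctan2(M[1,0],M[0,0]),M[:,2])
s=camera("scene");cv2.imwrite("pics/s12.png",s["frame"][:,:,::-1])
```

```text
[0.57545268 0.22626738 0.20354359] [-0.00021511 -0.00439513  0.00064544  0.00132602 -0.00076151 -0.00035108]
1.6316340993146314 [-0.06788227 -0.00655865 -0.99767178]
```

View pics/s12.png

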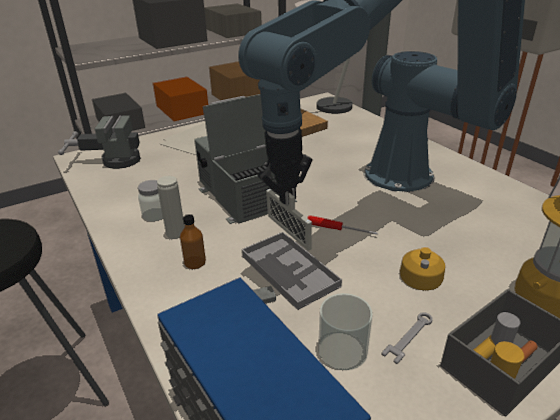

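The filter hangs still over the tray, the flap stands open, and everything else is where it was.

```bash
python3 -c "
from bench import hand_in
print(hand_in())"
```

```text
the job is handed in; nothing more can be done
None
```

I swung the flap up by its handle, let go of it, drew the mesh filter out by its tab and handed in while holding it over the tray. `hand_in()` gave no verdict, so these are my own last checks:

- **Flap:** about 1.71 rad, measured from the top camera after I released it. It still looks open in the last scene picture.
- **Filter position:** the gripper is turned to within about 0.01 rad of the tray's long side. The lower edge is about 0.115 m above the bench, roughly 90 mm above the tray's rim.
- **Stillness and tilt:** the joint speeds were nearly zero. The gripper leans about 0.07 rad from vertical; the limit is 0.26.
- **Corners over the tray:** measured before a last shift of about 7 mm, both were well inside in x. In y they were at about +0.07 and -0.10 m; the limit is ±0.117.
- **Carbon block and the rest:** the carbon block was in its slot in the pictures taken after the lift. I saw no shift of the tray or the other things, comparing pictures by eye.

**What disagreed:**
- The top and scene cameras put the tray's centre about 10 mm apart in y, so the last shift aimed midway between them.
- The corner readings gave a filter length of 0.17 m instead of 0.16 m, an error of a few millimetres.
- I did not measure the corners again after that last shift.

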